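# Rack the salvaged filter capacitors by height

## Task

Rack the four blue capacitor cans for testing: stand one in each of the four black trays, in order of height, with the shortest in the tray next to the orange meter and the tallest in the tray farthest from it. Set each one down gently, upright on its tray's floor, and never tip a can over or drop one.

Things in the scene. Friction and masses are not known exactly. Their poses are not given: they have to be found in the camera images.
- can_a: The shortest can, broad and squat: a screw-terminal electrolytic capacitor, an upright plain cylinder in a blue sleeve, diameter 50 mm, height 50 mm without the two terminal posts, which stand 5 mm higher on its flat black top. About 130 g, give or take a third. Stands on the bench (z = 0). Origin at the middle of its underside, z axis up along the can; yaw does not matter.
- can_b: The second shortest can, the thinnest: a screw-terminal electrolytic capacitor, an upright plain cylinder in a blue sleeve, diameter 36 mm, height 67 mm without the two terminal posts, which stand 5 mm higher on its flat black top. About 90 g, give or take a third. Stands on the bench (z = 0). Origin at the middle of its underside, z axis up along the can; yaw does not matter.
- can_c: The second tallest can, the broadest: a screw-terminal electrolytic capacitor, an upright plain cylinder in a blue sleeve, diameter 60 mm, height 84 mm without the two terminal posts, which stand 5 mm higher on its flat black top. About 300 g, give or take a third. Stands on the bench (z = 0). Origin at the middle of its underside, z axis up along the can; yaw does not matter.
- can_d: The tallest can, slim: a screw-terminal electrolytic capacitor, an upright plain cylinder in a blue sleeve, diameter 42 mm, height 102 mm without the two terminal posts, which stand 5 mm higher on its flat black top. About 170 g, give or take a third. Stands on the bench (z = 0). Origin at the middle of its underside, z axis up along the can; yaw does not matter.
- tray_1: Fixed shallow black parts tray, left end (+y) of the row of four alike, open above. Outside 120 x 88 x 24 mm, inside 114 (its x) x 82 mm (its y). Origin: middle of its underside, 3 mm over the bench; floor 3 mm and rim 24 mm above the origin. y runs along the row, x across it, away from the robot. Next tray about 96 mm on. An aluminium rail joins them, with a 30 mm high edge behind (+x).
- tray_2: Fixed shallow black parts tray, 2nd from the row's left (+y) end, open above. Outside 120 x 88 x 24 mm, inside 114 (its x) x 82 mm (its y). Origin: middle of its underside, 3 mm over the bench; floor 3 mm and rim 24 mm above the origin. y runs along the row, x across it, away from the robot. Next tray about 96 mm on. An aluminium rail joins them, with a 30 mm high edge behind (+x).
- tray_3: Fixed shallow black parts tray, 3rd from the row's left (+y) end, open above. Outside 120 x 88 x 24 mm, inside 114 (its x) x 82 mm (its y). Origin: middle of its underside, 3 mm over the bench; floor 3 mm and rim 24 mm above the origin. y runs along the row, x across it, away from the robot. Next tray about 96 mm on. An aluminium rail joins them, with a 30 mm high edge behind (+x).
- tray_4: Fixed shallow black parts tray, right end (-y) of the row, open above. Outside 120 x 88 x 24 mm, inside 114 (its x) x 82 mm (its y). Origin: middle of its underside, 3 mm over the bench; floor 3 mm and rim 24 mm above the origin. y runs along the row, x across it, away from the robot. Next tray about 96 mm on. An aluminium rail joins them, with a 30 mm high edge behind (+x).
- meter: Fixed handheld LCR meter lying flat just past one end of the row of trays (either end; a green amplifier board lies past the other): orange case 190 x 94 mm, 45 mm high over its round dial, grey face with screen and keys. Origin: middle of its underside, on the bench, about 120 mm beyond the middle of the nearest tray.
There are look-alikes about, which are no part of the job. Leave any pink look-alike of the can_b alone.

How it is judged:
By the outcome, as a careful person would: the job done as asked, in the order asked, and still so for the second after the job is handed in, with the robot touching nothing.
It also fails if it takes over 104 s, if anything falls off the work surface, if the arm or the gripper's body presses on something with over 40 N, if the wrist force passes 120 N, or if a joint passes its speed limit or range.

## Robot

A 6-joint arm with a two-finger parallel gripper is mounted at the origin on the work surface. World frame = base frame: x ahead of the robot, y to its left, z up, the work surface at z = 0. Lengths are in mm, angles in rad, forces in N, time in s.
With the tool pointing down it reaches from about 275 to 975 mm from the base axis. Payload 8.4 kg.
Tool frame: the origin (TCP) lies midway between the tips of the shut fingers; the grasp point (between the pads) lies 19 mm behind it (bot.grasp_offset is the z of the grasp point in the tool frame, in mm); z points along the fingers, y is the line along which they close (so a half turn about z gives the same grasp; the last joint's range is limited). The gripper opens to 92 mm and grips with 3 to 60 N. Pads are 20 mm wide; open, the fingers measure 128 mm over their backs; the gripper's body (75 mm by 189 mm) begins 69 mm behind the grasp point.
Start: joints at [-1.254, 0.353, 1.633, -0, 1.155, -0.002], TCP at [195.89, -593.51, 188.283] pointing down, gripper open.
Joint ranges: [-2.63, 2.63], [-0.92, 2.1], [0.06, 2.66], [-1.3, 4.44], [0, 2.69], [-3.02, 3.02]. Speed limits (rad/s): [2.22, 2.22, 2.79, 3.14, 3.14, 3.14].

## Interface

Orientations are given as a unit quaternion [w, x, y, z].
In Python, from station import bot gives the robot as it stands. Calls block until the motion is done:
- bot.movep(position, orientation): joint-space move of the TCP to a pose.
- bot.move_l(position, ori=None, vel=150, until_force=None): straight line of the TCP; ori=None keeps the orientation; vel is the mean speed in mm/s. With until_force (N) it stops when the force on the tool has changed by that much, and returns True; else False.
- bot.movej(angles): joint-space move.
- bot.set_gripper(opening, squeeze=None): finger opening in mm; squeeze is the grip in N (None keeps the last); returns when the fingers have stopped.
- bot.dwell(seconds).
- bot.ik(position, orientation): joint angles nearest the present ones, or None.
- bot.get_state(): the state.
- bot.snapshot(name): name is "side" or "top"; returns (picture, depth): 384x512x3 uint8, blue, green, red; 384x512 float32, mm along the optical axis (not along the pixel's ray), 0 where there is no reading.
- bot.camera_params(name): a dict with "K" (3x3 intrinsics, pixels), "extrinsics" (4x4, takes a point from camera to world coordinates). Camera axes: x right, y up, looking along -z (the intrinsics and any distortion apply to the point x, -y, -z); pixel columns grow to the right and rows downward; lengths in mm; the calibration is good to about 2 mm. A picture is of the moment at which its call begins. camera_params takes no time and is no camera call.
A pose or a line that the arm cannot do raises bot.MotionError and nothing moves.
- bot.finish_job(): hands the job in; it is judged then, once.
Trained networks look in the newest picture that a camera, given by its name, has taken for a name from the list of things; names that differ only in an ending like _2 or _b are one class to them, and where a whole thing is asked for, a point or a joint stands for the part that bears it (a point fixed in the world has none). Each returns a list of dicts, best first, with "confidence" (0 to 1); they miss things now and then, are a little off and sometimes report something else, mostly with a low value. They report only what shows in the picture. A call takes as long as a camera call. They do not tell look-alikes from the thing itself.
- bot.spot_in(camera, target): "location" ([x, y, z] in mm, in the coordinates of the camera as it stood for that picture, good to about 4 mm: the middle of the surface that is visible of it).
The state is a dict: "time": time; "qpos": joint angles; "qvel": joint speeds; "tau": joint torques, N m; "eef_pos": TCP position; "tcp_rot": TCP orientation; "wrist_force": force on the tool from outside, world axes, zero at the start; "moment": the same for the moment, N m; "gripper_width": finger opening in mm; "gripper_force": force on a finger pad.
Only numpy, scipy, OpenCV 4.12 (cv2) and the standard library are available. Lean on these libraries where they do the work, as an engineer would, in place of code of your own. Each camera call takes 0.05 s, during which the arm holds its last target. There are 200 camera calls.

## Working session

There is one attempt and no reset: what is moved stays moved. The work goes in short steps, each a Python script; the robot and the scene stay as the last script left them, time stands still between calls to the robot, and variables do not carry over. Pictures are saved under pics/ and viewed, at most 14 in all, crops included, and the job is handed in when it is done.

```bash
mkdir -p pics; ls; python3 - <<'E'
from station import bot
import cv2,numpy as np
for n in("side","top"):
    p,d=bot.snapshot(n); cv2.imwrite(f"pics/{n}0.png",p); np.savez(f"{n}0.npz",p=p,d=d)
    c=bot.camera_params(n); print(n,c, (d>0).mean())
print(bot.get_state()["time"],bot.grasp_offset,bot.get_state()["tcp_rot"])
E
```

```text
pics
side {'K': array([[394.77135921,   0.        , 260.20935784],
       [  0.        , 394.77135921, 195.33186805],
       [  0.        ,   0.        ,   1.        ]]), 'extrinsics': array([[-7.85072457e-01,  3.07942021e-01, -5.37431808e-01,
         5.35675042e+01],
       [-6.19399914e-01, -3.93429920e-01,  6.79379602e-01,
         6.19082939e+02],
       [-2.23222601e-03,  8.66247430e-01,  4.99610256e-01,
         5.19488023e+02],
       [ 0.00000000e+00,  0.00000000e+00,  0.00000000e+00,
         1.00000000e+00]])} 0.995941162109375
top {'K': array([[443.32377525,   0.        , 253.901838  ],
       [  0.        , 443.32377525, 188.98131293],
       [  0.        ,   0.        ,   1.        ]]), 'extrinsics': array([[ 1.16928005e-01,  9.69955972e-01, -2.13338355e-01,
         2.80264414e+02],
       [-9.93129379e-01,  1.15208810e-01, -2.05174729e-02,
        -3.47738400e+01],
       [ 4.67741256e-03,  2.14271656e-01,  9.76762909e-01,
         1.11745552e+03],
       [ 0.00000000e+00,  0.00000000e+00,  0.00000000e+00,
         1.00000000e+00]])} 0.9960225423177084
0.1 -18.700000000000003 [-5.83974276e-04  9.87319941e-01  1.58741878e-01 -1.00646531e-04]
```

View pics/side0.png

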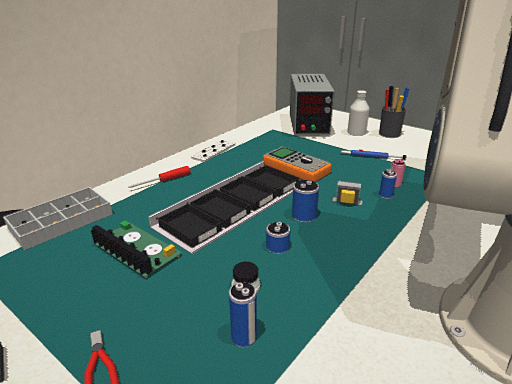

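View pics/top0.png

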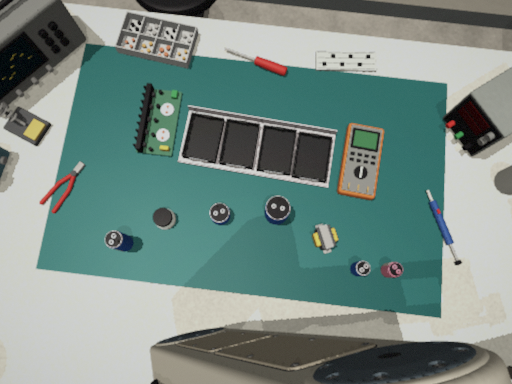

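Side view: tall can d is at (243,315) with a black knob behind it, a at (278,237), c at (305,200), b at (388,183) next to the pink look-alike at (399,172). The meter is at the row's far (−y) end. Top view: d is at (117,240), a (220,212), c (278,209), b (362,268), pink (395,270), trays at x 203/240/277/314, and meter (361,160). So tray_4 gets a, tray_3 b, tray_2 c and tray_1 d.

```bash
cat > meas.py <<'E'
import numpy as np, cv2
from scipy.optimize import least_squares
from station import bot
def cloud(n,d):
    c=bot.camera_params(n);K=c["K"];E=c["extrinsics"]
    v,u=np.mgrid[:d.shape[0],:d.shape[1]]
    P=np.stack([(u-K[0,2])*d/K[0,0],-(v-K[1,2])*d/K[1,1],-d],-1)
    W=P@E[:3,:3].T+E[:3,3]; W[d<=0]=np.nan
    return W
def circ(xy,r):
    return least_squares(lambda c:np.hypot(*(xy-c).T)-r,xy.mean(0),loss="soft_l1",f_scale=1).x
def project(n,p):
    c=bot.camera_params(n);E=c["extrinsics"];q=E[:3,:3].T@(np.array(p)-E[:3,3]);K=c["K"]
    return K[0,0]*q[0]/-q[2]+K[0,2], K[1,1]*-q[1]/-q[2]+K[1,2]
CANS=dict(a=(50,50,(220,212)),b=(36,67,(362,268)),c=(60,84,(278,209)),d=(42,102,(117,240)))
E
python3 - <<'E'
from meas import *
C={n:cloud(n,np.load(n+"0.npz")["d"]) for n in("top","side")}
I={n:np.load(n+"0.npz")["p"] for n in C}
print("bench z", {n:np.nanmedian(C[n][np.abs(C[n][...,2])<15][:,2]) for n in C})
for k,(D,H,(u,v)) in CANS.items():
    g=np.nanmedian(C["top"][v-2:v+3,u-2:u+3].reshape(-1,3),0)
    print(k,"seed",g.round(1))
    for n in C:
        W=C[n]; near=np.hypot(W[...,0]-g[0],W[...,1]-g[1])<D/2+12
        top=near&(np.abs(W[...,2]-g[2])<10); P=W[top]
        z=np.median(P[:,2]); P=P[np.abs(P[:,2]-z)<4]
        (mx,my),r=cv2.minEnclosingCircle(P[:,:2].astype(np.float32))
        side=near&(W[...,2]>10)&(W[...,2]<g[2]-8); S=W[side]
        S=S[np.hypot(*(S[:,:2]-(mx,my)).T)<D/2+6]
        f=circ(S[:,:2],D/2) if len(S)>8 else None
        print("  ",n,"topz",z.round(1),"n",len(P),"mean",P[:,:2].mean(0).round(1),"encl",round(mx,1),round(my,1),round(r,1),"side",len(S),f)
for i,(u,v) in enumerate([(203,139),(240,145),(277,151),(314,157)]):
    g=np.nanmedian(C["top"][v-2:v+3,u-2:u+3].reshape(-1,3),0);print("tray",i+1,g.round(1))
# rows: rim points
for n in C:
    W=C[n];m=(W[...,2]>23)&(W[...,2]<34)&(W[...,0]>430)&(W[...,0]<720)&(W[...,1]>-260)&(W[...,1]<190)
    hsv=cv2.cvtColor(I[n],cv2.COLOR_BGR2HSV)
    m&=(I[n].max(2)<80); P=W[m].astype(np.float32)
    lab,st=cv2.connectedComponents(((m)*255).astype(np.uint8))[0:2]
    r=cv2.minAreaRect(P[:,:2]);print(n,len(P),np.median(P[:,2]),r)
    W2=W;m2=(W[...,2]>2)&(W[...,2]<11)&(I[n].max(2)<60)&(W[...,0]>430)&(W[...,0]<720)&(W[...,1]>-260)&(W[...,1]<190)
    N,lab,st,_=cv2.connectedComponentsWithStats(m2.astype(np.uint8))
    for j in range(1,N):
        if st[j,4]>150:
            Q=W[lab==j].astype(np.float32); print("  floor",st[j,4],np.median(Q[:,2]).round(1),cv2.minAreaRect(Q[:,:2]))
E
```

```text
bench z {'top': np.float64(1.7742660051669645), 'side': np.float64(0.9601927881529946)}
a seed [446.   62.8  52. ]
   top topz 51.0 n 262 mean [446.7  66.4] encl 447.3 67.0 24.3 side 43 [447.54051913  66.97325828]
   side topz 50.1 n 227 mean [442.2  68.1] encl 443.9 65.0 24.6 side 308 [445.73074464  63.2362213 ]
b seed [ 351.5 -284.8   71.6]
   top topz 68.2 n 142 mean [ 353.7 -286.4] encl 353.6 -286.3 17.3 side 86 [ 353.89527221 -287.2340348 ]
   side topz 67.1 n 64 mean [ 350.7 -284. ] encl 352.5 -288.2 17.4 side 274 [ 352.60376194 -290.50676223]
c seed [464.2 -75.2  85.2]
   top topz 85.0 n 432 mean [469.3 -72.5] encl 469.2 -72.5 29.3 side 95 [470.160047   -72.63485068]
   side topz 84.0 n 243 mean [464.7 -70.2] encl 467.0 -74.1 29.5 side 627 [468.47261554 -76.17235409]
d seed [346.7 283.1 103. ]
   top topz 103.0 n 205 mean [349. 293.] encl 349.5 293.5 20.4 side 184 [349.53870018 294.70354641]
   side topz 101.8 n 360 mean [344.6 294.4] encl 347.4 291.3 20.5 side 1049 [347.53114732 290.7119651 ]
tray 1 [640.3 137.4   7.7]
tray 2 [634.9  38.4   7.1]
tray 3 [630.8 -59.5   6.9]
tray 4 [ 626.3 -156.8    7. ]Traceback (most recent call last):
  File "<stdin>", line 25, in <module>
cv2.error: OpenCV(4.12.0) /io/opencv/modules/imgproc/src/convhull.cpp:143: error: (-215:Assertion failed) total >= 0 && (depth == CV_32F || depth == CV_32S) in function 'convexHull'
```

Both views agree to within about 3 mm, and the tops match the stated heights. Next I'll get the tray centres and row angle, plus an obstacle map.

```bash
python3 - <<'E'
from meas import *
for n in("top","side"):
    f=np.load(n+"0.npz");W=cloud(n,f["d"]);I=f["p"]
    R=(W[...,0]>520)&(W[...,0]<740)&(W[...,1]>-230)&(W[...,1]<210)
    dark=I.max(2)<90
    m=R&(W[...,2]>24)&(W[...,2]<29.5)&dark; P=W[m][:,:2].astype(np.float32)
    print(n,"rim",len(P),cv2.minAreaRect(P) if len(P)>5 else "")
    m=R&(W[...,2]>3)&(W[...,2]<10)&dark
    N,lab,st,_=cv2.connectedComponentsWithStats(m.astype(np.uint8))
    for j in range(1,N):
        if st[j,4]>100:
            Q=W[lab==j].astype(np.float32); print("  floor",st[j,4],np.median(Q[:,2]).round(1),cv2.minAreaRect(Q[:,:2]))
f=np.load("top0.npz");W=cloud("top",f["d"])
for nm,(u,v) in dict(pink=(395,269),knob=(164,217),transf=(325,237),meter=(361,160),dial=(361,172)).items():
    Q=W[v-3:v+4,u-3:u+4].reshape(-1,3);print(nm,np.median(Q,0).round())
from station import bot
# ik check incl. both closing directions
from scipy.spatial.transform import Rotation as Ro
E
```

```text
top rim 491 ((639.7534790039062, -2.73883056640625), (382.5497741699219, 135.75173950195312), 85.91319274902344)Traceback (most recent call last):
  File "<stdin>", line 12, in <module>
cv2.error: OpenCV(4.12.0) /io/opencv/modules/imgproc/src/convhull.cpp:143: error: (-215:Assertion failed) total >= 0 && (depth == CV_32F || depth == CV_32S) in function 'convexHull'
```

```bash
python3 - <<'E'
from meas import *
for n in("top","side"):
    f=np.load(n+"0.npz");W=cloud(n,f["d"]);I=f["p"]
    R=(W[...,0]>520)&(W[...,0]<740)&(W[...,1]>-230)&(W[...,1]<210)
    dark=I.max(2)<90
    m=R&(W[...,2]>24)&(W[...,2]<29.5)&dark; P=W[m][:,:2].astype(np.float32)
    print(n,"rim",len(P),cv2.minAreaRect(P) if len(P)>5 else "")
    m=R&(W[...,2]>3)&(W[...,2]<10)&dark
    N,lab,st,_=cv2.connectedComponentsWithStats(m.astype(np.uint8))
    for j in range(1,N):
        if st[j,4]>100:
            Q=W[lab==j][:,:2].astype(np.float32); print("  floor",st[j,4],np.median(W[lab==j][:,2]).round(1),cv2.minAreaRect(Q))
f=np.load("top0.npz");W=cloud("top",f["d"])
for nm,(u,v) in dict(pink=(395,269),knob=(164,217),transf=(325,237),meter=(361,160),dial=(361,172)).items():
    print(nm,np.median(W[v-3:v+4,u-3:u+4].reshape(-1,3),0).round())
E
```

```text
top rim 491 ((639.7534790039062, -2.73883056640625), (382.5497741699219, 135.75173950195312), 85.91319274902344)
  floor 1050 7.0 ((646.717529296875, 138.86087036132812), (79.95219421386719, 110.98745727539062), 85.86082458496094)
  floor 1088 6.9 ((641.3937377929688, 42.42613983154297), (81.19806671142578, 109.92417907714844), 87.32672882080078)
  floor 1095 6.9 ((635.68408203125, -55.82115173339844), (82.02596282958984, 109.88085174560547), 87.71915435791016)
  floor 1121 6.9 ((628.0050659179688, -149.62680053710938), (81.71854400634766, 109.81230163574219), 86.92002868652344)
side rim 893 ((632.18798828125, -8.61529541015625), (377.64544677734375, 124.94178771972656), 86.28389739990234)
  floor 329 6.6 ((633.6779174804688, -166.75091552734375), (58.226905822753906, 95.09842681884766), 87.0431900024414)
  floor 416 6.5 ((640.8155517578125, -73.39945983886719), (63.808250427246094, 98.52860260009766), 89.18437194824219)
  floor 517 6.4 ((646.7920532226562, 27.275150299072266), (63.94667053222656, 95.93899536132812), 87.6437759399414)
  floor 675 6.5 ((653.5420532226562, 124.71697998046875), (68.19872283935547, 98.25194549560547), 85.8861312866211)
  floor 111 6.7 ((622.2559814453125, 165.17300415039062), (145.65191650390625, 69.56271362304688), 31.981456756591797)
pink [ 358. -362.   71.]
knob [419. 197.  46.]
transf [ 416. -196.   51.]
meter [ 623. -273.   38.]
dial [nan nan nan]
```

Trays: pitch 96 mm, row angle about 3.5°, floor at z≈6, and all points are plausible. I'll move can_a first, then check.

```bash
cat > act.py <<'E'
import numpy as np, cv2
from scipy.spatial.transform import Rotation as Ro
from station import bot
CAN={"a":(50,30,(446.3,65.5)),"b":(36,40,(353.2,-288.3)),"c":(60,50,(469,-73.8)),"d":(42,52,(348.5,292.6))}
TRAY={"a":(627.5,-151),"b":(633.5,-55.5),"c":(639,40.5),"d":(645,136.5)}
OFF=-bot.grasp_offset; FLOOR=6; TH=np.radians(-3.5); LIFT=125
def ori(th,pos):
    """Tool-down orientation closing along th; of the two half turns the one with the smaller last joint."""
    best=None
    for t in(th,th+np.pi):
        y=np.array([np.cos(t),np.sin(t),0]); z=np.array([0,0,-1.]); 
        q=Ro.from_matrix(np.column_stack([np.cross(y,z),y,z])).as_quat(scalar_first=True)
        j=bot.ik(pos,q)
        if j is not None and (best is None or abs(j[5])<best[0]): best=(abs(j[5]),q)
    return best[1]
def log(s):
    st=bot.get_state(); print(s,"t",round(st["time"],1),"pos",np.round(st["eef_pos"],1),"w",round(st["gripper_width"],1),"gf",np.round(st["gripper_force"],1),"F",np.round(st["wrist_force"],1))
def pick(k):
    D,g,(x,y)=CAN[k]; zt=g-OFF; up=[x,y,zt+LIFT]
    q=ori(TH,up); bot.movep(up,q); bot.set_gripper(D+24,8)
    bot.move_l([x,y,zt],vel=120); bot.set_gripper(D-6,8); log("grasp "+k)
    bot.set_gripper(D-6,22); bot.move_l([x,y,zt+15],vel=40); log("lift"); bot.move_l(up,vel=150)
def place(k):
    D,g,_=CAN[k]; x,y=TRAY[k]; zt=g-OFF+FLOOR
    bot.move_l([x,y,zt+LIFT-FLOOR],vel=200); log("over")
    bot.move_l([x,y,zt+8],vel=120); bot.dwell(.2)
    print("contact",bot.move_l([x,y,zt-4],vel=15,until_force=3)); log("down")
    bot.set_gripper(D+10,8); log("open"); bot.move_l([x,y,zt+LIFT+20],vel=120)
def snap(tag):
    for n in("side","top"): cv2.imwrite(f"pics/{n}_{tag}.png",bot.snapshot(n)[0])
E
python3 - <<'E'
from act import *
pick("a"); place("a"); snap("a")
E
```

```text
grasp a t 4.7 pos [446.5  65.5  11.6] w 49.5 gf 8.0 F [-1.5  0.2  6. ]
lift t 5.5 pos [446.5  65.5  26.5] w 49.2 gf 22.0 F [-0.1 -1.  -0.6]
over t 7.9 pos [ 626.9 -150.3  136.2] w 49.0 gf 22.0 F [ 0.  -1.3 -1.5]
contact True
down t 9.8 pos [ 627.4 -151.    17.6] w 49.5 gf 22.0 F [-0.5  0.   5.7]
open t 10.1 pos [ 626.7 -150.8   16.8] w 59.9 gf 0.0 F [-0.5 -1.2 -0.1]
```

View pics/side_a.png

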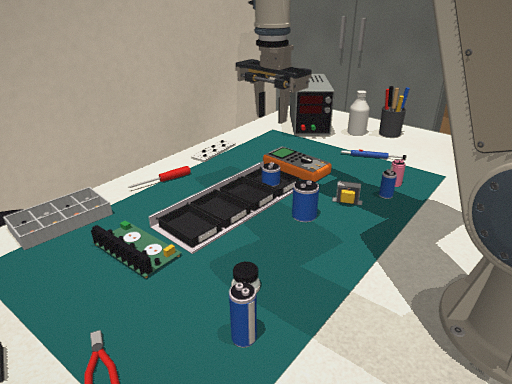

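Can_a stands upright in tray_4, next to the meter, at about (271,175). The other things are unmoved. Now b, c and d.

```bash
python3 - <<'E'
from act import *
for k in "bcd":
    pick(k)
    w=bot.get_state()["gripper_width"]
    assert abs(w-CAN[k][0])<4,w
    place(k); snap(k)
E
```

```text
grasp b t 14.7 pos [ 353.3 -288.4   21.5] w 36.0 gf 8.0 F [-0.8 -0.1  3.7]
lift t 15.4 pos [ 353.3 -288.4   36.5] w 35.5 gf 22.0 F [ 0.2  0.1 -1.3]
over t 18.2 pos [633.  -56.1 146.4] w 35.5 gf 22.0 F [-0.   0.4 -1.5]
contact True
down t 20.1 pos [633.3 -55.5  27.5] w 35.3 gf 22.0 F [-1.4  0.3  5.1]
open t 20.4 pos [632.7 -55.5  26.8] w 46.5 gf 0.0 F [-0.4 -0.2 -0. ]
grasp c t 25.0 pos [469.  -73.8  31.5] w 59.5 gf 8.0 F [-1.7  0.5  4. ]
lift t 25.7 pos [469.1 -73.8  46.5] w 59.7 gf 22.0 F [ 0.8 -0.3 -2.9]
over t 27.8 pos [638.1  40.1 156. ] w 59.4 gf 22.0 F [ 0.1 -0.5 -1.6]
contact True
down t 29.6 pos [638.7  40.5  37.5] w 59.7 gf 22.0 F [-1.4 -0.2  3.9]
open t 30.0 pos [637.9  40.4  36.6] w 70.2 gf 0.0 F [-0.4  0.3 -0.4]
grasp d t 34.8 pos [348.6 292.8  33.6] w 42.0 gf 8.0 F [-0.2  0.   3.7]
lift t 35.6 pos [348.6 292.7  48.5] w 41.5 gf 22.0 F [-0.3 -0.8 -1.3]
over t 38.3 pos [644.3 136.9 158.4] w 41.8 gf 22.0 F [-0.5 -0.2 -2. ]
contact True
down t 40.1 pos [644.8 136.5  39.5] w 41.6 gf 22.0 F [-1.  -0.1  4.8]
open t 40.5 pos [644.1 136.3  38.7] w 52.1 gf 0.0 F [ 0.5 -0.1  0. ]
```

```bash
python3 - <<'E'
from act import *
from meas import cloud
p=bot.get_state()["eef_pos"]; bot.move_l([p[0],p[1],p[2]+60]); bot.movej([-1.254,.353,1.633,0,1.155,-.002]); snap("end")
E
python3 -c "
import cv2
s=cv2.imread('pics/side_end.png')[100:270,130:350];t=cv2.imread('pics/top_end.png')[80:250,170:390]
cv2.imwrite('pics/end.png',cv2.resize(cv2.vconcat([s,t]),None,fx=1.7,fy=1.7,interpolation=3))"
```

```text
(no output)
```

View pics/end.png

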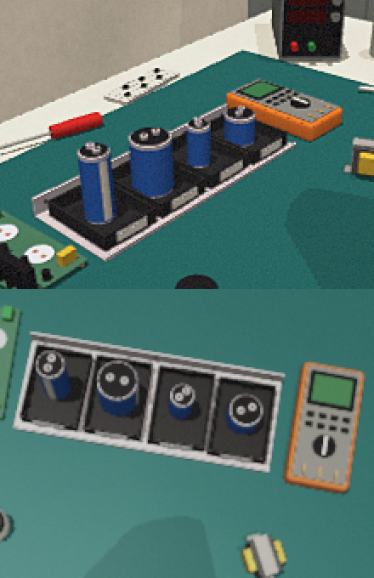

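All four cans stand upright in the trays: the shortest is next to the meter at crop (240,130) and the tallest is at the far end at (95,185).

```bash
python3 -c "
from station import bot
print(bot.get_state()['time'],bot.finish_job())"
```

```text
the job is handed in; nothing more can be done
45.5917 None
```

All four cans stand upright in the trays in height order, can_a (shortest) next to the meter through can_d (tallest) at the far end; the job was handed in at 45.6 s of the 104 s allowed.

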